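# Gauge the bore of a saw flange on the sprung-cone bore gauge

### The arm

A 6-joint arm with a two-finger parallel gripper is mounted at the origin on the work surface. World frame = base frame: x ahead of the robot, y to its left, z up, the work surface at z = 0. Lengths are in m, angles in rad, forces in N, time in s.
With the tool pointing down it reaches from about 0.2 to 0.875 m from the base axis. Payload 3.4 kg.
Tool frame: the origin (TCP) lies at the very end of the fingers, on their centre line; the grasp point (between the pads) lies 19 mm behind it; z points along the fingers, y is the line along which they close (so a half turn about z gives the same grasp; the last joint's range is limited). The gripper opens to 94 mm and grips with 3 to 60 N. Pads are 16 mm wide; open, the fingers measure 119 mm over their backs; the gripper's body (75 mm by 177 mm) begins 78 mm behind the grasp point.
Start: joints at [1.088, 0.276, 1.505, -0, 1.361, -0.121], TCP at [0.204, 0.538, 0.205] pointing down, gripper open.
Joint ranges: [-2.89, 2.89], [-0.75, 2.08], [0.22, 2.7], [-1.18, 4.32], [0.11, 2.71], [-2.7, 2.7]. Speed limits (rad/s): [2.57, 2.57, 3.14, 3.14, 3.14, 3.14].

### API

Orientations are given as a unit quaternion [w, x, y, z].
In Python, from cell import * gives the robot as it stands. Calls block until the motion is done:
- goto(position, orientation): joint-space move of the TCP to a pose.
- move_straight(position, frame=None, vel=0.15, stop_force=None): straight line of the TCP; frame=None keeps the orientation; vel is the mean speed in m/s. With stop_force (N) it stops when the force on the tool has changed by that much, and returns True; else False.
- goto_joints(angles): joint-space move.
- command_gripper(opening, newtons=None): finger opening in m; newtons is the grip in N (None keeps the last); returns when the fingers have stopped.
- sleep(seconds).
- inverse_kinematics(position, orientation): joint angles nearest the present ones, or None.
- read_state(): the state.
- read_camera(name): name is "side" or "top"; returns a dict with "color" (480x640x3 uint8, red, green, blue), "K" (3x3 intrinsics, pixels), "pose" (4x4, takes a point from camera to world coordinates). Camera axes: x right, y down, z forward; pixel columns grow to the right and rows downward; lengths in m; the calibration is good to about 2 mm. A picture is of the moment at which its call begins. There is no depth.
A pose or a line that the arm cannot do raises Unreachable and nothing moves.
- finish_job(): hands the job in; it is judged then, once.
The state is a dict: "t": time; "joints": joint angles; "qvel": joint speeds; "tau": joint torques, N m; "tcp_pos": TCP position; "orientation": TCP orientation; "ft_force": force on the tool from outside, world axes, zero at the start; "torque": the same for the moment, N m; "gripper_width": finger opening in m; "finger_force": force on a finger pad.
Only numpy, scipy, OpenCV 4.12 (cv2) and the standard library are available. Lean on these libraries where they do the work, as an engineer would, in place of code of your own. Each camera call takes 0.05 s, during which the arm holds its last target. There are 200 camera calls.

### The job

Check the bore of the bright aluminium saw flange on the bench bore gauge. Lift the orange dust cap off the gauge and set it down, knob up, on the green mat; then lower the flange, boss up, over the gauge's brass cone and press it down against the spring, firmly but without forcing it, until its face sits flush on the steel rest ring all round. Finish while still holding the flange pressed down there, so that the dial can be read, and leave the other things on the bench where they are.

Things in the scene. Friction and masses are not known exactly. Their poses are not given: they have to be found in the camera images.
- gauge: bore gauge, a grey-green casting fixed to the bench; base 130 x 215 mm, round column 108 mm across and 56 mm high on which the rest ring stands. Origin: on the column's axis, at bench height; z up. Beside the column, centred 105 mm along its +y, lies a face-up dial 58 mm across, top 64 mm above the bench; its red needle turns as the cone goes down
- rest: steel rest ring on top of the gauge's column: the hard stop. Outer diameter 84 mm, inner 40 mm, 14 mm high, flat top face 70 mm above the bench. Origin: centre of the top face, on the cone's axis; z up
- plunger (a joint): travel of the sprung brass cone down into the rest ring, m: 0 = up and free, 0.014 = end. Free, its 10 mm wide tip is 21 mm above the rest face; it widens to 38 mm over 16 mm of height. The 30 mm bore meets it with the flange's face about 10 mm above the rest face; the spring pushes back with about 5 N there and 9 N when the face is flush (travel then about 0.0095)
- cap_knob (a point): centre of the upright knob of the orange dust cap, 24 mm in diameter and 26 mm tall; z up. Below the knob the cap is a round cover 98 mm across and 44 mm high, open below, its lower edge 57 mm under this point; about 90 g. It starts on the gauge, loose over rest ring and cone, standing on the column; it comes clear of the cone once raised 40 mm
- mat: green bench mat for the cap, 160 x 160 mm and 4 mm thick, fixed to the bench. Origin: centre of its underside
- flange_mid (a point): centre of the bright aluminium saw flange, half-way up (23 mm above its underside); z up, boss on top. Plate 80 mm across and 12 mm thick; on it a round boss 46 mm across and 34 mm tall (total height 46 mm); a 30 mm bore right through; about 0.2 kg. It starts on the bench, boss up
- black_flange: bystander: larger blackened steel flange, plate 96 mm, boss 58 mm across, total height 44 mm. Origin: centre of its underside
- spacer: bystander: brass spacer ring, 72 mm across, 24 mm high. Origin: centre of its underside
- hammer: bystander: hammer lying on the bench, 280 mm long
- straightedge: bystander: flat steel straightedge 300 x 40 x 5 mm lying on the bench. Origin: centre of its underside
- oil_bottle: bystander: clear plastic bottle, 60 mm across and 120 mm tall. Origin: centre of its underside
- setting_ring: bystander: blue master setting ring, 60 mm across, 25 mm high. Origin: centre of its underside
Not all that is in view belongs to the job. Of the things shaped like the part that bears flange_mid, the aluminium one is meant.

How it is judged:
By the outcome, as a careful person would: the job done as asked, in the order asked, and still so for the second after the job is handed in, while the arm keeps its last pose, push and grip.
It also fails if it takes over 70 s, if anything falls off the work surface, if the arm or the gripper's body presses on something with over 40 N, if the wrist force passes 120 N, or if a joint passes its speed limit or range.

## Working session

There is one attempt and no reset: what is moved stays moved. The work goes in short steps, each a Python script; the robot and the scene stay as the last script left them, time stands still between calls to the robot, and variables do not carry over. Pictures are saved under pics/ and viewed, at most 10 in all, crops included, and the job is handed in when it is done.

```bash
mkdir -p pics; python3 - <<'E'
from cell import *
import cv2,numpy as np
for n in("top","side"):
    c=read_camera(n); cv2.imwrite(f"pics/{n}0.png",c["color"][:,:,::-1]); print(n,c["K"].round(1).tolist(),c["pose"].round(3).tolist())
s=read_state(); print(s["t"],s["orientation"],s["ft_force"],s["gripper_width"])
E
```

```text
top [[433.0, 0.0, 321.6], [0.0, 433.0, 237.6], [0.0, 0.0, 1.0]] [[-0.014, -0.983, 0.182, 0.383], [-1.0, 0.016, 0.011, -0.048], [-0.014, -0.181, -0.983, 1.09], [0.0, 0.0, 0.0, 1.0]]
side [[532.8, 0.0, 324.2], [0.0, 532.8, 242.5], [0.0, 0.0, 1.0]] [[0.956, -0.121, 0.266, 0.144], [-0.291, -0.469, 0.834, -1.264], [0.024, -0.875, -0.483, 0.835], [0.0, 0.0, 0.0, 1.0]]
0.1 [-2.48165476e-04  1.79907229e-01  9.83683256e-01 -7.61492513e-04] [0.03850598 0.64060578 0.56422017] 0.09394611665376114
```

View pics/top0.png

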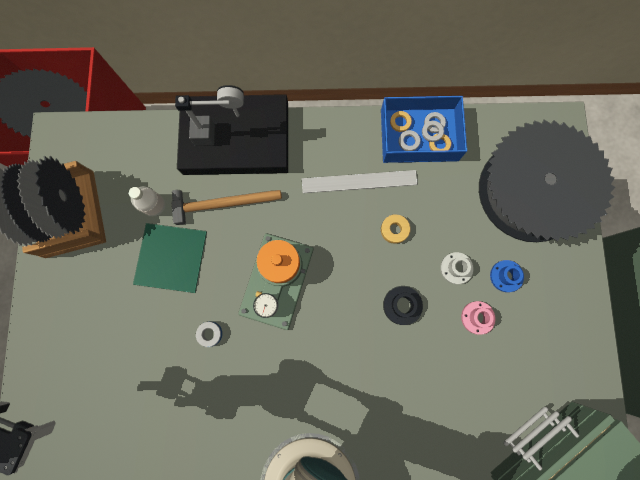

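View pics/side0.png

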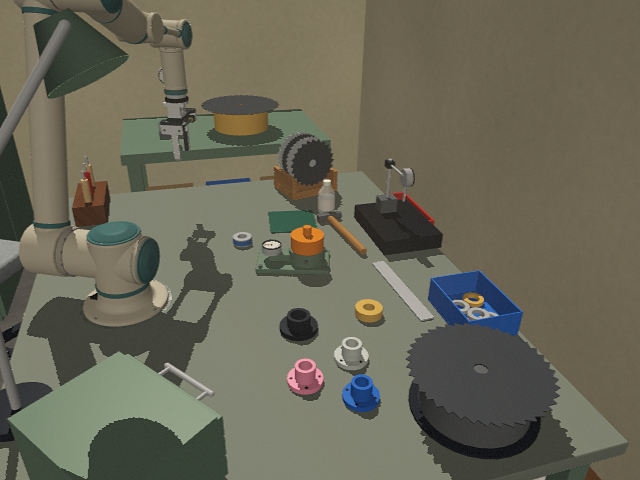

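The white/grey flange is at top (458,268) and side (351,352). The capped gauge is at top (278,262), with the dial at (265,305), and the mat is at top (171,258). The pink, blue and black flanges are decoys.

```bash
cat > h.py <<'E'
import numpy as np,cv2
from cell import *
def ray(c,uv,z):
    uv=np.atleast_2d(np.asarray(uv,float)); d=np.c_[uv,np.ones(len(uv))]@np.linalg.inv(c["K"]).T@c["pose"][:3,:3].T
    o=c["pose"][:3,3]; return (o+d*((z-o[2])/d[:,2])[:,None])[:,:2]
def proj(c,p):
    q=np.linalg.inv(c["pose"])@np.r_[p,1]; q=c["K"]@q[:3]; return q[:2]/q[2]
def contour(m,box):   # largest blob in box (u0,v0,u1,v1), full-image pixels
    u0,v0,u1,v1=box; s=np.zeros_like(m,np.uint8); s[v0:v1,u0:u1]=m[v0:v1,u0:u1]
    k=max(cv2.findContours(s,cv2.RETR_EXTERNAL,cv2.CHAIN_APPROX_NONE)[0],key=cv2.contourArea)
    return k[:,0,:]
def circ(p):   # algebraic circle fit
    a=np.linalg.lstsq(np.c_[2*p,np.ones(len(p))],(p**2).sum(1),rcond=None)[0]
    return a[0],a[1],np.sqrt(a[2]+a[0]**2+a[1]**2)
E
python3 - <<'E'
from h import *
t=read_camera("top"); s=read_camera("side")
ht=cv2.cvtColor(t["color"],cv2.COLOR_RGB2HSV); hs=cv2.cvtColor(s["color"],cv2.COLOR_RGB2HSV)
org=lambda h:(h[...,0]<18)&(h[...,1]>170)&(h[...,2]>90)
k=contour(org(ht),(240,225,320,290)); p=ray(t,k,.1); print("cap top",circ(p),cv2.contourArea(k))
grn=(ht[...,0]>65)&(ht[...,0]<90)&(ht[...,1]>110)
k=contour(grn,(120,210,220,305)); r=cv2.minAreaRect(ray(t,k,.004).astype(np.float32)); print("mat",r)
def crop(c,u,v,w): return cv2.resize(c["color"][v-w:v+w,u-w:u+w,::-1],(380,290*w//w),interpolation=cv2.INTER_CUBIC)
def cr(c,u,v): return cv2.resize(c["color"][v-28:v+28,u-38:u+38,::-1],(380,280),interpolation=cv2.INTER_NEAREST)
im=np.vstack([np.hstack([cr(t,458,268),cr(s,351,352)]),np.hstack([cr(t,278,270),cr(s,300,245)])]); cv2.imwrite("pics/crops.png",im)
print(ht[268,440:478].tolist()); 
E
```

```text
cap top (np.float64(0.5125632319337682), np.float64(0.06419379711273829), np.float64(0.048033168073338864)) 1350.0
mat ((0.5389543771743774, 0.3502742350101471), (0.1574898213148117, 0.1562005579471588), 81.68669891357422)
[[36, 23, 154], [32, 17, 194], [30, 15, 210], [32, 15, 214], [30, 16, 212], [32, 16, 211], [32, 16, 210], [30, 16, 205], [30, 18, 180], [33, 17, 161], [32, 20, 162], [33, 19, 158], [33, 16, 197], [32, 16, 209], [30, 16, 207], [35, 21, 160], [36, 27, 93], [38, 34, 83], [39, 31, 83], [39, 31, 82], [39, 31, 82], [39, 31, 82], [34, 23, 78], [30, 19, 151], [30, 18, 155], [33, 18, 155], [33, 20, 156], [30, 17, 195], [32, 16, 210], [30, 15, 209], [33, 16, 196], [35, 22, 142], [33, 19, 131], [36, 26, 99], [38, 34, 83], [39, 31, 82], [39, 31, 82], [40, 37, 83]]
```

View pics/crops.png

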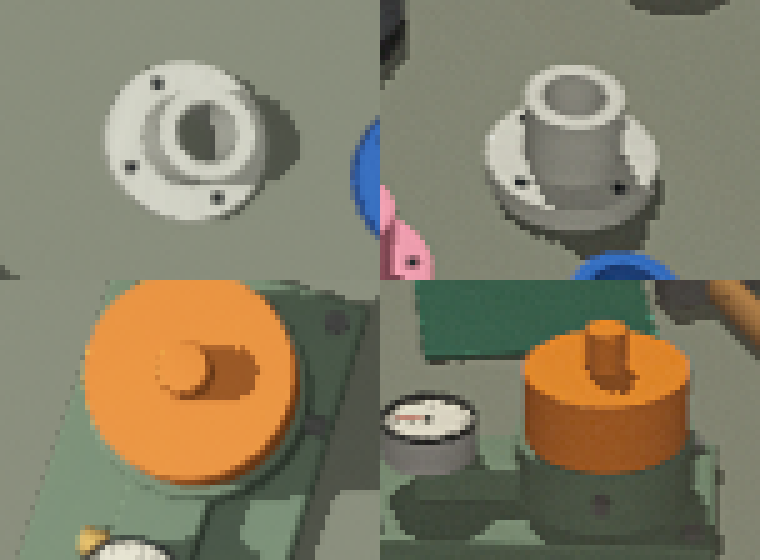

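```bash
cat >> h.py <<'E'
def down(a): return np.array([0,np.cos(a),np.sin(a),0])   # tool y along (sin2a,-cos2a)
E
python3 - <<'E'
from h import *
t=read_camera("top"); s=read_camera("side")
ht=cv2.cvtColor(t["color"],cv2.COLOR_RGB2HSV)
m=((ht[...,1]<24)&(ht[...,2]>140)).astype(np.uint8)
k=contour(cv2.morphologyEx(m,cv2.MORPH_OPEN,np.ones((3,3),np.uint8)),(432,242,482,290)); h=cv2.convexHull(k)[:,0]; print("flange plate",circ(ray(t,h,.012)),h.min(0),h.max(0))
print("boss top/side",ray(t,[461.6,266.4],.046),ray(s,[313+(575-380)/5,324+97/5],.046), ray(s,[313+(572-380)/5,324+157/5],.012))
print("knob top",ray(t,[276.6,260],.126),"side",ray(s,[262+(607-380)/5,217+(328-280)/5],.126),"dial",ray(t,[265,305],.064))
for P in ([.512,.064,.25],[.539,.35,.25],[.48,-.35,.25]):
  for a in np.arange(0,3.14,np.pi/8):
    q=inverse_kinematics(P,down(a))
    if q is not None: print(P[1],round(a,2),np.round(q,2))
E
```

```text
flange plate (np.float64(0.5008685349110004), np.float64(-0.3699967502061257), np.float64(0.039430315698086256)) [440 252] [471 283]
boss top/side [[ 0.4998771  -0.37337009]] [[ 0.50145209 -0.37489704]] [[ 0.50115675 -0.37660029]]
knob top [[0.51169085 0.06417543]] side [[0.51525697 0.06285042]] dial [[0.41400069 0.09811504]]
0.064 0.0 [-0.01  0.16  1.55 -0.    1.43  1.56]
0.064 0.39 [-0.01  0.16  1.55 -0.    1.43  0.77]
0.064 0.79 [-0.01  0.16  1.55 -0.    1.43 -0.01]
0.064 1.18 [-0.01  0.16  1.55 -0.    1.43 -0.8 ]
0.064 1.57 [-0.01  0.16  1.55 -0.    1.43 -1.58]
0.064 1.96 [-0.01  0.16  1.55 -0.    1.43 -2.37]
0.064 2.75 [-0.01  0.16  1.55 -0.    1.43  2.35]
0.35 0.0 [ 0.47  0.36  1.27 -0.    1.51  2.04]
0.35 0.39 [ 0.47  0.36  1.27 -0.    1.51  1.25]
0.35 0.79 [ 0.47  0.36  1.27 -0.    1.51  0.47]
0.35 1.18 [ 0.47  0.36  1.27 -0.    1.51 -0.32]
0.35 1.57 [ 0.47  0.36  1.27 -0.    1.51 -1.1 ]
0.35 1.96 [ 0.47  0.36  1.27 -0.    1.51 -1.89]
0.35 2.36 [ 0.47  0.36  1.27 -0.    1.51 -2.67]
-0.35 0.0 [-0.75  0.28  1.38 -0.    1.47  0.82]
-0.35 0.39 [-0.75  0.28  1.38 -0.    1.47  0.04]
-0.35 0.79 [-0.75  0.28  1.38 -0.    1.47 -0.75]
-0.35 1.18 [-0.75  0.28  1.38 -0.    1.47 -1.53]
-0.35 1.57 [-0.75  0.28  1.38 -0.    1.47 -2.32]
-0.35 2.36 [-0.75  0.28  1.38 -0.    1.47  2.39]
-0.35 2.75 [-0.75  0.28  1.38 -0.    1.47  1.61]
```

```bash
python3 - <<'E'
from h import *
A=down(np.pi/4)
def st(n):
    s=read_state(); print(n,round(s["t"],2),s["tcp_pos"].round(4) if hasattr(s["tcp_pos"],"round") else s["tcp_pos"],"w",round(s["gripper_width"],4),np.round(s["ft_force"],1),s["finger_force"])
command_gripper(.05,20)
goto([.5127,.0641,.18],A); st("above")
print(move_straight([.5127,.0641,.103],vel=.12,stop_force=6)); st("low")
command_gripper(0.0,20); st("grip")
move_straight([.5127,.0641,.22],vel=.15); st("lift")
c=read_camera("side"); cv2.imwrite("pics/lift.png",c["color"][60:380,200:560,::-1])
E
```

```text
above 3.16 [0.5126 0.0649 0.1801] w 0.0498 [-0.3  0.6  0.1] 0.0
False
low 3.95 [0.5133 0.0643 0.1035] w 0.0501 [-0.3 -0.2  0.3] 0.0
grip 4.48 [0.5134 0.0641 0.1036] w 0.0233 [0.3 0.1 2. ] 20.000294283145195
lift 5.42 [0.5118 0.0641 0.2189] w 0.0237 [ 0.3 -0.8 -0.8] 19.998783355986234
```

View pics/lift.png

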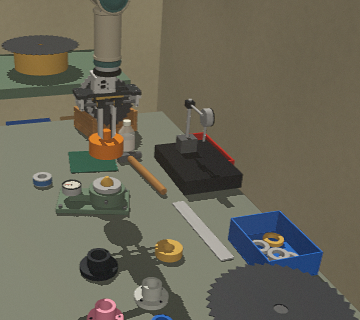

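The cap is held at crop (107,145). The cone and rest ring are exposed at (107,185), and nothing else has moved.

```bash
python3 - <<'E'
from h import *
A=down(np.pi/4)
def st(n):
    s=read_state(); print(n,round(s["t"],2),s["tcp_pos"].round(4),"w",round(s["gripper_width"],4),np.round(s["ft_force"],1),round(s["finger_force"],1))
goto([.539,.35,.2],A); st("over mat")
print(move_straight([.539,.35,.075],vel=.15)); 
print(move_straight([.539,.35,.046],vel=.03,stop_force=4)); st("down")
command_gripper(.05); move_straight([.539,.35,.15],vel=.2); st("up")
goto([.5005,-.372,.15],A); st("over flange")
c=read_camera("top"); cv2.imwrite("pics/top1.png",c["color"][:,:,::-1])
u,v=[int(x) for x in proj(c,[.5127,.0641,.07])]; print(u,v)
cr=lambda c,u,v: cv2.resize(c["color"][v-28:v+28,u-38:u+38,::-1],(380,280),interpolation=cv2.INTER_NEAREST)
s=read_camera("side"); cv2.imwrite("pics/side1.png",s["color"][:,:,::-1]); a,b=[int(x) for x in proj(s,[.5127,.0641,.07])]; print(a,b)
a2,b2=[int(x) for x in proj(s,[.539,.35,.03])]
cv2.imwrite("pics/c1.png",np.vstack([np.hstack([cr(c,u,v),cr(s,a,b)]),np.hstack([cr(c,171,258),cr(s,a2,b2)])])); print(a2,b2)
E
```

```text
over mat 6.58 [0.5392 0.3487 0.1999] w 0.0233 [-0.6  0.2 -1.1] 20.0
False
True
down 8.3 [0.5386 0.3499 0.0513] w 0.0231 [0.  0.3 3.6] 20.0
up 9.56 [0.5384 0.3497 0.1492] w 0.0498 [ 0.8  0.1 -0.2] 0.0
over flange 12.12 [ 0.5011 -0.3712  0.15  ] w 0.0496 [ 0.6 -0.2 -1.3] 0.0
279 262
306 243
291 213
```

View pics/c1.png

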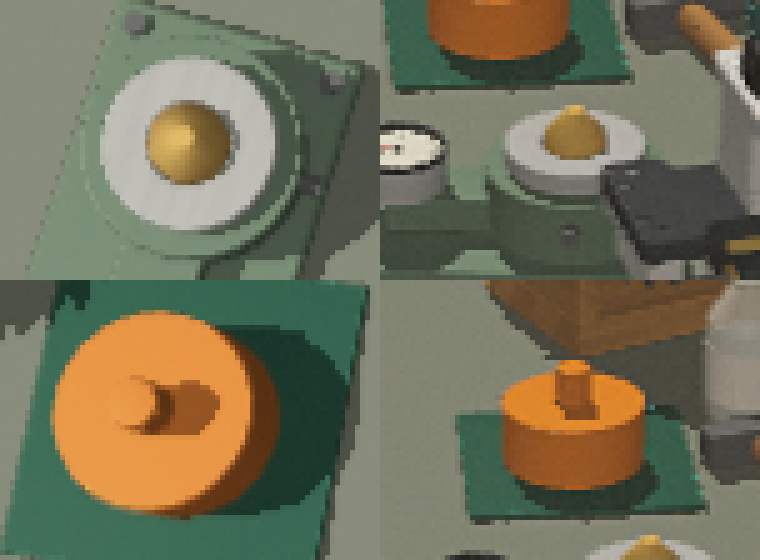

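The cap stands upright, fully on the mat (top ~171,258). The rest ring and cone are clear at about top (279,262). Next I fit the ring, centre the flange with a light two-way squeeze, and grip it.

```bash
python3 - <<'E'
from h import *
c=read_camera("top"); h=cv2.cvtColor(c["color"],cv2.COLOR_RGB2HSV)
m=((h[...,1]<30)&(h[...,2]>120)).astype(np.uint8)
k=contour(m,(252,234,308,292)); print("rest top",circ(ray(c,cv2.convexHull(k)[:,0],.07)),k.min(0),k.max(0))
m=((h[...,0]<30)&(h[...,1]>90)).astype(np.uint8); k=contour(m,(260,245,300,285)); print("cone",circ(ray(c,k,.075)))
s=read_camera("side"); print("rest side eye",ray(s,[268+(575-380)/5,215+143/5],.07))
def st(n):
    s=read_state(); print(n,round(s["t"],2),s["tcp_pos"].round(4),"w",round(s["gripper_width"],4),np.round(s["ft_force"],1),round(s["finger_force"],1))
A=down(np.pi/4); P=np.array([.5005,-.372,0])
up=np.array([0,0,.0155]); command_gripper(.07,5)
goto(P+[0,0,.1],down(0)); 
print(move_straight(P+up,vel=.08,stop_force=6)); st("low")
command_gripper(0,5); st("squeeze1"); command_gripper(.07)
move_straight(P+[0,0,.06],vel=.15); goto(P+[0,0,.06],A)
print(move_straight(P+up,vel=.06,stop_force=6)); command_gripper(0,45); sleep(.2); st("grip")
E
```

```text
rest top (np.float64(0.513828984432344), np.float64(0.06707673549550391), np.float64(0.041591437661579404)) [261 245] [295 280]
cone (np.float64(0.5129110199111259), np.float64(0.06619800762896674), np.float64(0.018135371168131773))
rest side eye [[0.51436207 0.06215877]]
False
low 15.45 [ 0.5009 -0.3724  0.0161] w 0.0701 [ 0.3 -0.5  0.7] 0.0
squeeze1 15.94 [ 0.5006 -0.3721  0.0158] w 0.0466 [-0.9 -0.   1.5] 5.0
False
grip 19.97 [ 0.5008 -0.3721  0.0158] w 0.0447 [0.5 0.5 2.6] 45.0
```

```bash
python3 - <<'E'
from h import *
def st(n):
    s=read_state(); print(n,round(s["t"],2),s["tcp_pos"].round(4),"w",round(s["gripper_width"],4),np.round(s["ft_force"],1),np.round(s["torque"],2),round(s["finger_force"],1))
A=down(np.pi/4); P=[.5005,-.372,.2]
move_straight(P,vel=.15); st("lift")
G=[.5135,.065]
goto(G+[.2],A); move_straight(G+[.1255],vel=.12); sleep(.3); st("over")
for n,uv in (("top",None),("side",None)):
    c=read_camera(n); cv2.imwrite(f"pics/{n}2.png",c["color"][:,:,::-1])
    u,v=[int(x) for x in proj(c,G+[.09])]
    w=cv2.resize(c["color"][v-28:v+28,u-38:u+38,::-1],(380,280),interpolation=cv2.INTER_NEAREST); print(n,u,v,proj(c,G+[.07]),proj(c,G+[.122]))
    L=w if n=="top" else np.hstack([L,w])
cv2.imwrite("pics/c2.png",L)
E
```

```text
lift 21.35 [ 0.4999 -0.3715  0.1988] w 0.0447 [-0.5  0.4 -1.6] [-0.1   0.04 -0.02] 45.0
over 24.03 [0.5139 0.065  0.1261] w 0.0446 [-0.   0.2 -1.1] [-0.09  0.09  0.  ] 45.0
top 278 261 [278.98705629 262.3317372 ] [276.44427257 259.4412702 ]
side 306 237 [306.46499355 243.18361593] [306.60984532 227.56263125]
```

View pics/c2.png

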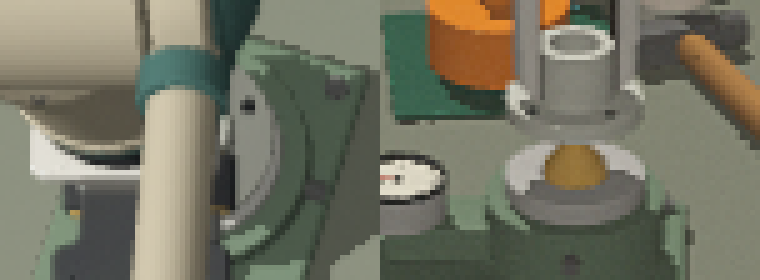

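The flange is held level in the side crop. The plate (505–645) and ring (504–646) are aligned laterally. I'll touch the cone gently and use the lateral force to centre.

```bash
python3 - <<'E'
from h import *
A=down(np.pi/4)
def f(): 
    F=[];T=[]
    for _ in range(8): sleep(.03); s=read_state(); F.append(s["ft_force"]); T.append(s["torque"])
    return np.mean(F,0),np.mean(T,0),s
G=[.5135,.066]
move_straight(G+[.110],vel=.1); F0,T0,s=f(); print(F0.round(2),T0.round(3))
print(move_straight(G+[.0885],vel=.02,stop_force=4)); F,T,s=f(); print(round(s["t"],2),s["tcp_pos"].round(4),(F-F0).round(2),(T-T0).round(3),s["gripper_width"])
E
```

```text
[-0.23 -0.03 -1.75] [-0.077  0.066 -0.009]
True
25.7 [0.5144 0.0665 0.0958] [2.12 1.29 3.78] [ 0.286 -0.459  0.02 ] 0.04466193020961917
```

```bash
python3 - <<'E'
from h import *
def f(): 
    F=[];T=[];P=[]
    for _ in range(8): sleep(.03); s=read_state(); F.append(s["ft_force"]); T.append(s["torque"]); P.append(s["tcp_pos"])
    return np.mean(F,0),np.mean(T,0),np.mean(P,0),s
G=np.array([.5145,.0667])
for i in range(3):
    move_straight([*G,.101],vel=.05); F0,T0,_,s=f()
    b=move_straight([*G,.088],vel=.02,stop_force=5); F,T,P,s=f(); d=F-F0
    print(b,round(s["t"],2),G,P.round(4),d.round(2),(T-T0).round(3))
    l=np.hypot(*d[:2])
    if l<.6: break
    G=G+.0004*d[:2]
E
```

```text
True 26.95 [0.5145 0.0667] [0.515  0.0669 0.0938] [ 0.34 -0.18  5.75] [ 0.043 -0.14   0.001]
```

```bash
python3 - <<'E'
from h import *
G=[.5145,.0667]
command_gripper(0,55)
print(move_straight(G+[.082],vel=.01,stop_force=13)); 
for _ in range(4):
    sleep(.3); s=read_state(); print(round(s["t"],2),s["tcp_pos"].round(4),s["ft_force"].round(1),s["torque"].round(2),round(s["gripper_width"],4),round(s["finger_force"],1))
L=[]
for n in("top","side"):
    c=read_camera(n); cv2.imwrite(f"pics/{n}3.png",c["color"][:,:,::-1]); u,v=[int(x) for x in proj(c,G+[.075])]
    L.append(cv2.resize(c["color"][v-28:v+28,u-38:u+38,::-1],(380,280),interpolation=cv2.INTER_NEAREST))
cv2.imwrite("pics/c3.png",np.hstack(L))
E
```

```text
True
28.28 [0.515  0.0669 0.0863] [-1.2 -0.3  6.9] [-0.02  0.23  0.02] 0.0448 55.0
28.58 [0.5151 0.0669 0.0863] [-0.6 -0.5  6.3] [-0.06  0.22 -0.01] 0.0447 55.0
28.88 [0.515  0.0668 0.0864] [-1.1 -0.5  6.5] [-0.07  0.21 -0.03] 0.0445 55.0
29.18 [0.5151 0.0669 0.0864] [-1.1 -0.1  7.3] [-0.05  0.24  0.01] 0.0446 55.0
```

View pics/c3.png

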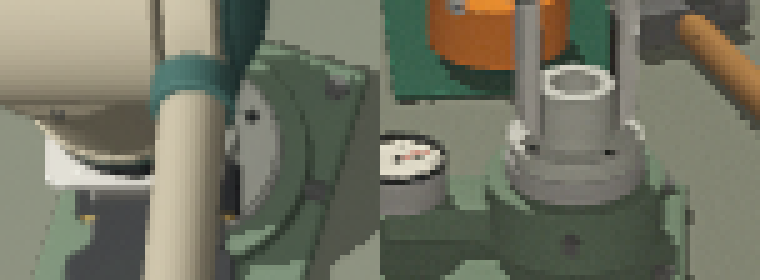

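The flange is nearly seated, but the stop left only about 8.6 N of net push, with about 0.5 mm left by TCP height. I'll press in small steps.

```bash
python3 - <<'E'
from h import *
G=[.5145,.0667]
for z in np.arange(.0858,.0815,-.0004):
    move_straight(G+[z],vel=.01); sleep(.25)
    q=[(sleep(.03),read_state())[1] for _ in range(6)]; s=q[-1]
    F=np.mean([a["ft_force"] for a in q],0); print(round(s["t"],2),round(z,4),np.mean([a["tcp_pos"] for a in q],0).round(4),F.round(1),np.mean([a["torque"] for a in q],0).round(2))
    if F[2]>17: break
E
```

```text
30.14 0.0858 [0.5149 0.0668 0.0862] [1.9 0.3 6.8] [ 0.07 -0.35 -0.  ]
30.84 0.0854 [0.5149 0.0669 0.086 ] [1.5 0.8 7.7] [ 0.05 -0.23  0.02]
31.54 0.085 [0.5149 0.0669 0.0859] [ 0.9  0.7 10.4] [ 0.04 -0.06 -0.  ]
32.24 0.0846 [0.5149 0.0669 0.0859] [ 0.5  0.9 12.6] [ 0.03  0.14 -0.01]
32.94 0.0842 [0.5149 0.0669 0.0859] [ 0.1  0.5 15.1] [-0.    0.32 -0.02]
33.64 0.0838 [0.5149 0.0669 0.0859] [-0.3  0.5 17.9] [ 0.01  0.48 -0.01]
```

Hard stop reached at z=0.0859, but the moment about y suggests the −x edge is carrying the load. I'll check the tool tilt.

```bash
python3 - <<'E'
from h import *
from scipy.spatial.transform import Rotation as R
q=[(sleep(.03),read_state())[1] for _ in range(6)]
z=np.mean([R.from_quat(np.roll(a["orientation"],-1)).apply([0,0,1]) for a in q],0); print("tool z",z, "deg",np.degrees(z[:2]),q[-1]["joints"].round(4))
print("target",np.round(inverse_kinematics([.5145,.0667,.0838],down(np.pi/4)),4))
E
```

```text
tool z [ 0.00553013  0.00160472 -0.99998342] deg [0.31685286 0.09194353] [-0.0062  0.2883  1.8105  0.0019  1.0373 -0.0065]
target [-0.0052  0.2929  1.8096 -0.      1.0391 -0.0052]
```

```bash
python3 - <<'E'
from h import *
from scipy.spatial.transform import Rotation as R
A=R.from_quat(np.roll(down(np.pi/4),-1))
for d in (.1,.2,.3,.4):
    o=np.roll((R.from_euler("y",d,degrees=True)*A).as_quat(),1)
    move_straight([.5145,.0667,.0838],frame=o,vel=.01); sleep(.3)
    q=[(sleep(.03),read_state())[1] for _ in range(8)]; m=lambda k:np.mean([a[k] for a in q],0)
    z=np.mean([R.from_quat(np.roll(a["orientation"],-1)).apply([0,0,1]) for a in q],0)
    print(d,round(q[-1]["t"],2),m("tcp_pos").round(4),m("ft_force").round(1),m("torque").round(2),np.degrees(z[:2]).round(2))
E
```

```text
0.1 34.66 [0.515  0.0669 0.0858] [-1.2  0.4 16.6] [ 0.02  0.11 -0.06] [0.   0.02]
0.2 35.48 [0.515  0.0669 0.0858] [-1.6  0.5 16.6] [ 0.04  0.03 -0.05] [-0.09  0.02]
0.3 36.29 [0.515  0.0669 0.0858] [-1.5  0.8 16.5] [ 0.05  0.02 -0.04] [-0.18  0.02]
0.4 37.11 [0.515  0.0669 0.0859] [-1.7  0.4 17.1] [ 0.07  0.02 -0.04] [-0.28  0.02]
```

```bash
python3 - <<'E'
from h import *
from scipy.spatial.transform import Rotation as R
A=R.from_quat(np.roll(down(np.pi/4),-1))
for d,zz in ((.15,.0838),(.15,.0834)):
    o=np.roll((R.from_euler("y",d,degrees=True)*A).as_quat(),1)
    move_straight([.5145,.0667,zz],frame=o,vel=.01); sleep(.3)
    q=[(sleep(.03),read_state())[1] for _ in range(8)]; m=lambda k:np.mean([a[k] for a in q],0)
    z=np.mean([R.from_quat(np.roll(a["orientation"],-1)).apply([0,0,1]) for a in q],0)
    print(d,round(q[-1]["t"],2),m("tcp_pos").round(4),m("ft_force").round(1),m("torque").round(2),np.degrees(z[:2]).round(2))
L=[]
for n,p in(("side",[.5145,.0667,.075]),("side",[.539,.35,.05])):
    c=read_camera(n); u,v=[int(x) for x in proj(c,p)]
    L.append(cv2.resize(c["color"][v-28:v+28,u-38:u+38,::-1],(380,280),interpolation=cv2.INTER_CUBIC))
cv2.imwrite("pics/c4.png",np.hstack(L))
E
```

```text
0.15 37.92 [0.515  0.0669 0.0857] [-1.7  0.8 16.1] [ 0.05  0.05 -0.06] [-0.04  0.02]
0.15 38.74 [0.5149 0.0669 0.0857] [-2.2  0.6 19. ] [ 0.03  0.19 -0.04] [-0.03  0.02]
```

View pics/c4.png

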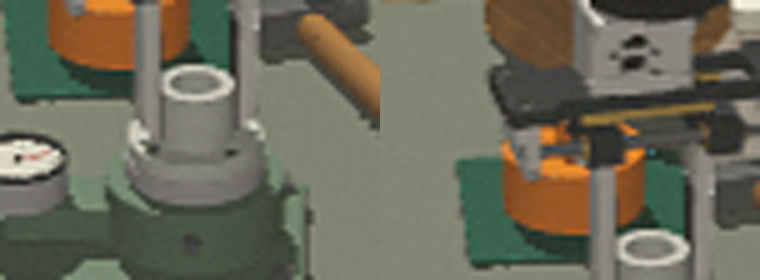

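The flange sits flush on the ring (crop ~195,180), the needle has turned, and the cap is still on the mat. The push is about 20 N, the tilt about 0.03°, and the TCP height matches grasp height plus 70 mm.

```bash
python3 -c "
from cell import *
print(finish_job())"
```

```text
the job is handed in; nothing more can be done
None
```

I handed the job in at about 39 s: the orange cap stands knob up on the green mat, and the aluminium flange is held flush on the rest ring with about 20 N of push. I saw nothing else on the bench move.

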